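# Lift a tacky resin bust with spring tongs

## Robot

A 6-joint arm with a two-finger parallel gripper is mounted at the origin on the work surface. World frame = base frame: x ahead of the robot, y to its left, z up, the work surface at z = 0. Lengths are in m, angles in degrees, forces in N, time in s.
With the tool pointing down it reaches from about 0.25 to 0.725 m from the base axis. Payload 9.7 kg.
Tool frame: the origin (TCP) lies at the very end of the fingers, on their centre line; the grasp point (between the pads) lies 19 mm behind it (bot.pinch_z is the distance from the TCP to the grasp point, in m); x points along the fingers, z is the direction in which the jaws open and shut, and the axes are right-handed (so a half turn about x gives the same grasp; the last joint's range is limited). The gripper opens to 85 mm and grips with 20 to 120 N. Pads are 22 mm wide; open, the fingers measure 114 mm over their backs; the gripper's body (76 mm by 85 mm) begins 54 mm behind the grasp point. The pads swing forward as they close: fully open they stand 13 mm farther back than shut.
Start: joints at [-64.343, 4.979, 10.078, 95.1, 0, 90], TCP at [0.238, -0.496, 0.231] pointing down, gripper open.
Joint ranges: [-179.16, 179.16], [-48.56, 103.87], [-65.8, 70.77], [-126.05, 130.52], [-82.76, 87.17], [-180, 180]. Speed limits (degrees/s): [127.2, 127.2, 147.25, 180, 180, 180].

## Interface

Orientations are given as [roll, pitch, yaw] about the fixed x, y, z axes, in that order (R = Rz(yaw) Ry(pitch) Rx(roll)).
In Python, from workcell import bot gives the robot as it stands.
- The arm moves only by the tool play_rows, never from a script. Its argument "rows" is a list of rows, each a list of 3 entries, a list of its own where there are three numbers: the shift along the tool's x, y, z in cm, then the turn about the tool's x in degrees, then the finger opening in cm, from 0 to 8.54. A call has 1 to 12 rows; each row is the pose to reach, as a shift and turn from the pose commanded when the call began, along the tool's axes at that moment; what a row does not reach only later rows make up. A row lasts 1/12 s, in which the tool goes at most 41.7 mm and 7.16 degrees, less where a joint would pass 70% of its speed; a pose out of reach is approached as far as the arm can. A call with a gripper value outside its range is refused whole. The fingers move at their own pace and stop on an object; "squeeze" is the grip in N (left out, the last holds). Time passes only in rows, so rows that repeat a pose let the fingers close. It gives the time, the measured TCP pose, the force and the opening at its end, in the units of the state.
- bot.get_obs(): the state, without advancing time (a new reading comes with each control period).
- bot.camera(name): name is "side" or "top"; returns (picture, depth): 400x640x3 uint8, blue, green, red; 400x640 float32, m along the optical axis (not along the pixel's ray), 0 where there is no reading.
- bot.camera_model(name): a dict with "fx", "fy", "cx", "cy" (pixels), "origin" and "attitude" of the camera in the world. Camera axes: x right, y down, z forward; pixel columns grow to the right and rows downward; lengths in m; the calibration is good to about 2 mm. A picture is of the moment at which its call begins. camera_model takes no time and is no camera call.
- bot.job_done(): hands the job in, once; it reports no verdict.
The state is a dict: "time": time; "q": joint angles; "qd": joint speeds; "joint_efforts": joint torques, N m; "ee_pos": TCP position; "tcp_rot": TCP orientation; "wrist_force": force on the tool from outside, world axes, zero at the start; "torque": the same for the moment, N m; "opening": finger opening in m.
Only numpy, scipy, OpenCV 4.12 (cv2) and the standard library are available. Lean on these libraries where they do the work, as an engineer would, in place of code of your own. Each camera call takes 0.05 s, during which the arm holds its last target.

## Task

The small bust standing on the curing turntable has been washed but is still tacky, so it must not be touched with the gripper itself. Pick up the spring tongs from the counter by their grips, close their tips on the bust's round plinth without crushing it, and lift it upright until its foot is at least 8 cm above the turntable, leaving the rook and everything else undisturbed. Finish while still holding the bust up in the tongs, for inspection.

Things in the scene. Friction and masses are not known exactly. Their poses are not given: they have to be found in the camera images.
- tongs: steel spring tongs, 206 mm from pivot pin to tips (wire pull ring 34 mm behind the pin), 100 g, lying on the 22 mm tall edges of both arms, so they close in the horizontal plane. Origin at the underside, on the centre line 90 mm in front of the pivot, midway between the two black rubber grip panels (60 mm long, 20 mm tall) and near the centre of mass: grip across here. x points to the tips, z up
- tong_left: the tongs' arm on the +y side. Origin on the pivot axis at the underside, x along the arm, +0.164 rad from the tongs' x axis when open. Both arms move evenly; sprung open they measure 52 mm over the rubber panels at the tongs' origin. The spring pushes back on each panel with about 5 N when open, 8 N when the tips are 28 mm apart; half of any grip beyond that reaches the tips
- tong_right: the same arm on the -y side, -0.164 rad when open
- tongs_tip (a point): midpoint between the tip pads on the tongs' centre line, 95 mm in front of the tongs' origin and 11 mm above the underside. Each pad is 32 mm long and 22 mm tall, the rounded ends reaching 21 to 25 mm beyond this point. Clear gap between the pads: 62 mm sprung open, less 2 mm for each mm that the panels are squeezed together
- bust: small grey resin print, 70 mm tall, about 30 g: head and shoulders on a round plinth 28 mm in diameter and 28 mm tall, neck, then shoulders 38 mm wide along y at 34 to 49 mm height. Origin: centre of the foot; z up, face to -x. Soft until cured: over 20 N from a tong arm crushes it (gripping the tongs with 14 to 30 N is right). Not the white bust twice its size on the counter
- rook: a grey printed chess rook, 28 mm foot diameter, 46 mm tall, also standing on the turntable, about 85 mm from the bust; origin at the centre of its foot. Not to be disturbed
- station: curing station with its hood taken off, fixed: black base 210 x 210 mm, its top at 68 mm, with a steel turntable disc of 180 mm diameter on it that does not turn now. Origin on the counter under its centre; bust and rook stand side by side along its y axis, about 42 mm either side of the centre
- station_top (a point): centre of the turntable's upper face, 80 mm above the counter
- big_bust: large white cured bust, 140 mm tall, 76 mm wide, standing on the counter, origin at its foot; not to be disturbed
- bottle: empty amber glass bottle with black twist cap, 66 mm diameter, 150 mm tall, origin at its foot; not to be disturbed
- build_plate: aluminium build plate 82 x 130 mm with a mounting block and knob, 61 mm tall, lying on the counter, origin at its underside; not to be disturbed
There are look-alikes about, which are no part of the job. Leave any red or yellow look-alike of the bust alone.

How it is judged (in metres and radians):
On the way, in this order (a step that is already met when the one before it is completed fails the run):
1. the tongs are gripped and lifted clear of the counter (height (world z) of tongs above 0.03 m and contact force between the fingers and tongs above 1 N and height (world z) of bust below 0.09 m), for 0.2 s.
2. both tong tips are closed on the bust where it stands (contact force between each of tong_left, tong_right and bust above 0.5 N and height (world z) of bust below 0.1 m), for 0.2 s.
At the end, for the whole second after the job is handed in: the bust's foot is at least 80 mm above the turntable, the bust upright within 20 degrees and still (under 30 mm/s), both tong tips pinching its plinth (over 0.5 N each, tip midpoint 0 to 34 mm above the foot), the tongs held by the fingers (over 1 N), nothing else touching bust or tongs (height (world z) of bust above 0.16 m and angle between bust's own z axis and vertical below 0.35 rad and linear speed of bust below 0.03 m/s and contact force between each of tong_left, tong_right and bust above 0.5 N and contact force between the fingers and tongs above 1 N and distance between tongs_tip and bust below 0.045 m and z of tongs_tip in the frame of bust between 0 and 0.034 m and contact force between each of station, rook, big_bust, bottle, build_plate, the arm and bust below 0.05 N and contact force between each of station, rook, big_bust, bottle, build_plate and tongs below 0.05 N); the arm keeps its last pose, push and grip.
It fails at once if the gripper or arm touches the tacky bust (contact force between any of the arm, the fingers and bust above 0.3 N).
It fails at once if a tong arm crushes the bust (over 20 N) (contact force between any of tong_left, tong_right and bust above 20 N).
It fails at once if the bust is knocked over or off the turntable (angle between bust's own z axis and vertical above 0.8 rad or height (world z) of bust below 0.06 m).
It fails at once if the rook is shifted more than 10 mm or tipped (distance of rook from where it was at the start of the episode above 0.01 m or angle between rook's own z axis and vertical above 0.3 rad).
It fails at once if the large bust, bottle or build plate is shifted more than 15 mm or tipped (distance of any of big_bust, bottle, build_plate from where it was at the start of the episode above 0.015 m or angle between any of big_bust, bottle's own z axis and vertical above 0.3 rad).
It also fails if it takes over 48 s, if anything falls off the work surface, if the arm or the gripper's body presses on something with over 40 N, if the wrist force passes 120 N, or if a joint passes its speed limit or range.

## Working session

There is one attempt and no reset: what is moved stays moved. The work goes in short steps, Python scripts to look and compute and a tool call to move; the robot and the scene stay as the last step left them, time stands still between calls to the robot, and variables do not carry over. Pictures are saved under pics/ and viewed, and the job is handed in when it is done.

Besides the shell and the picture viewer there is one more tool, called after "Emit:" as name(argument=value, ...) on one line, values as JSON. play_rows: Moves the arm, as the interface text tells. Its arguments: {"type":"object","properties":{"rows":{"type":"array"},"squeeze":{"type":"number"}},"required":["rows"]}

```bash
ls; mkdir -p pics; python3 - <<'E'
from workcell import bot
import cv2,numpy as np
for n in ("side","top"):
    p,d=bot.camera(n); cv2.imwrite(f"pics/{n}0.png",p); np.save(f"{n}0.npy",d); print(n,bot.camera_model(n))
print(bot.get_obs(),bot.pinch_z)
E
```

```text
pics
side {'fx': 403.1473757034912, 'fy': 403.1473757034912, 'cx': 315.0267615221197, 'cy': 204.36124059377588, 'origin': array([0.33339602, 0.71141511, 1.01282361]), 'attitude': array([-140.99788989,    0.28603841, -156.0987485 ])}
top {'fx': 477.63066005534694, 'fy': 477.63066005534694, 'cx': 324.38692603512703, 'cy': 193.25321927567524, 'origin': array([0.53757484, 0.01136157, 1.69237537]), 'attitude': array([-176.31369973,   -0.57327694,  -91.67366388])}
{'time': 0.1, 'q': array([-6.43424965e+01,  5.00824854e+00,  1.00405315e+01,  9.51019090e+01,
       -6.95446147e-04,  9.00010940e+01]), 'qd': array([-0.04574072, -0.08429955,  0.0096641 ,  0.02870346,  0.00427392,
       -0.11237697]), 'joint_efforts': array([-2.68066111e-05, -5.21560979e+01,  4.65654409e+01,  1.58964522e-02,
        2.15757268e-06, -3.53280882e-06]), 'ee_pos': array([ 0.23804922, -0.49557805,  0.23066488]), 'tcp_rot': array([-179.42663758,   89.93037049,  116.2297724 ]), 'wrist_force': array([ 0.42121654, -0.34830148, -0.37251888]), 'torque': array([-0.04638146, -0.00844452, -0.00137721]), 'opening': 0.08521372468494409} 0.0187
```

View pics/side0.png

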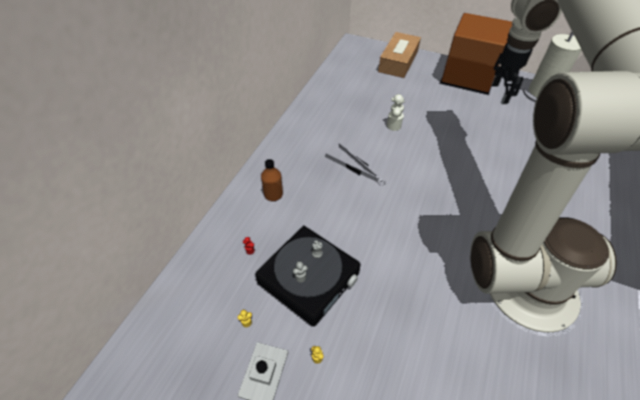

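View pics/top0.png

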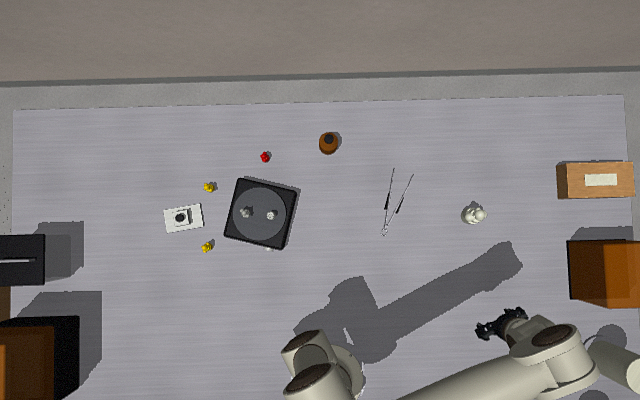

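The side view shows the tongs at about (355,165), the station at (308,272) with two grey prints on it at (300,272) and (317,248), the bottle at (271,180) and the big white bust at (397,112). In the top view the tongs are at (395,200), tips up and ring at (384,234). The prints are at (246,212) and (270,215). I'll enlarge both.

```bash
python3 - <<'E'
import cv2,numpy as np
t=cv2.imread("pics/top0.png"); s=cv2.imread("pics/side0.png")
a=cv2.resize(t[160:260,215:315],(400,400),interpolation=cv2.INTER_CUBIC)
b=cv2.resize(t[155:255,350:450],(400,400),interpolation=cv2.INTER_CUBIC)
cv2.imwrite("pics/zt.png",np.hstack([a,b]))
a=cv2.resize(s[220:330,250:370],(400,367),interpolation=cv2.INTER_CUBIC)
b=cv2.resize(s[130:200,310:400],(472,367),interpolation=cv2.INTER_CUBIC)[:, :400]
cv2.imwrite("pics/zs.png",np.hstack([a,b]))
E
```

```text
(no output)
```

View pics/zt.png

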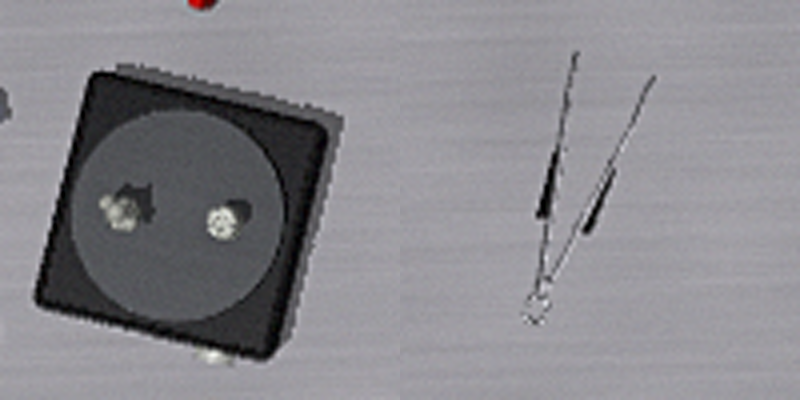

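View pics/zs.png

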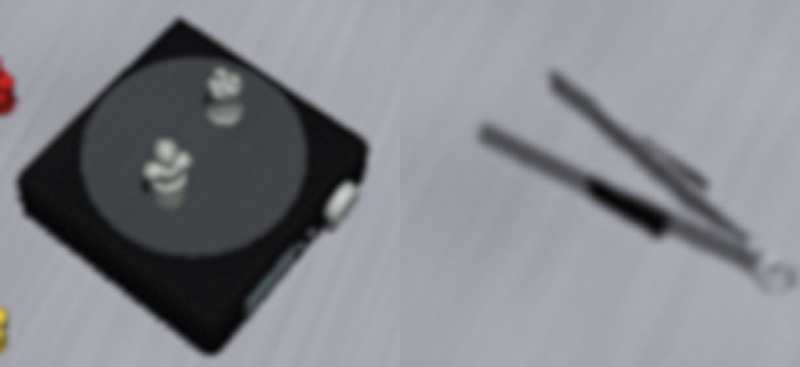

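The left object in the top crop (top pixel 246,212; side pixel 300,272) is a head with shoulders on a plinth, so it is the grey bust. The right one (270,215; 317,248) has a crenellated top, so it is the rook. The red and yellow figures sit off the turntable and the white one is bigger and on the counter. The tongs lie open with two black panels, at (387,202) and (399,205) in the top view. Next I'll measure them.

```bash
cat > h.py <<'E'
import numpy as np,cv2
from scipy.spatial.transform import Rotation as Ro
from workcell import bot
M={n:bot.camera_model(n) for n in("side","top")}
def R(n): return Ro.from_euler("xyz",M[n]["attitude"],degrees=True).as_matrix()
def ray(n,uv):
    m=M[n]; uv=np.atleast_2d(np.asarray(uv,float))
    d=np.c_[(uv[:,0]-m["cx"])/m["fx"],(uv[:,1]-m["cy"])/m["fy"],np.ones(len(uv))]
    return m["origin"],d@R(n).T
def onz(n,uv,z):
    o,d=ray(n,uv); return o+d*((z-o[2])/d[:,2])[:,None]
def pts(n,mask,dep):
    v,u=np.nonzero(mask&(dep>0)); o,d=ray(n,np.c_[u,v]); return np.c_[o+d*dep[v,u][:,None]],u,v
def proj(n,P):
    m=M[n]; c=(np.atleast_2d(P)-m["origin"])@R(n); return np.c_[c[:,0]/c[:,2]*m["fx"]+m["cx"],c[:,1]/c[:,2]*m["fy"]+m["cy"]]
E
python3 - <<'E'
from h import *
for n,box in (("top",(225,175,302,252)),("side",(250,222,365,330))):
    p=cv2.imread(f"pics/{n}0.png"); d=np.load(f"{n}0.npy")
    P,u,v=pts(n,np.ones(d.shape,bool),d)
    g=p[v,u].astype(int).max(1)
    x0,y0,x1,y1=box; b=(u>x0)&(u<x1)&(v>y0)&(v<y1)
    print(n,"counter z",np.median(P[(g>130)&~b&(v>110)&(v<300)&(u>150)&(u<500),2]) if n=="top" else "")
    tp=b&(abs(P[:,2]-.068)<.005)&(g<60); print("black top",tp.sum(),np.median(P[tp,2]))
    r=cv2.minAreaRect(onz(n,np.c_[u,v][tp],.068)[:,:2].astype(np.float32)); print(" rect",r)
    ds=b&(g>60)&(g<105)&(abs(P[:,2]-.08)<.005); e=cv2.minEnclosingCircle(onz(n,np.c_[u,v][ds],.08)[:,:2].astype(np.float32)); print(" disc",ds.sum(),e, np.median(P[ds,2]))
    up=b&(P[:,2]>.095)
    m=np.zeros(d.shape,np.uint8); m[v[up],u[up]]=1
    k,l,st,c=cv2.connectedComponentsWithStats(m)
    for i in range(1,k):
        if st[i,4]<15: continue
        q=P[l[v,u]==i]; print(" blob",st[i],c[i],q.min(0).round(4),q.max(0).round(4),q.mean(0).round(4))
        for lo,hi in((.095,.107),(.107,.115),(.115,.13),(.13,.16)):
            w=q[(q[:,2]>lo)&(q[:,2]<hi)]
            if len(w): print("   ",lo,len(w),w.mean(0).round(4),w.min(0).round(4),w.max(0).round(4))
E
```

```text
top counter z -0.00026895753255429256
black top 1109 0.06766969717678184
 rect ((0.5800501704216003, 0.212969109416008), (0.20719993114471436, 0.20662029087543488), 74.99845123291016)
 disc 1642 ((0.5794075131416321, 0.2145751714706421), 0.08968012034893036) 0.07972698904676934
 blob [240 209  10   9  71] [244.91549296 212.74647887] [0.5674 0.2415 0.0989] [0.5946 0.2703 0.1541] [0.5814 0.2538 0.1305]
    0.095 5 [0.587  0.2471 0.1034] [0.581  0.2442 0.0989] [0.5911 0.2509 0.1058]
    0.107 8 [0.5851 0.2511 0.1088] [0.568  0.2437 0.107 ] [0.5946 0.2603 0.1107]
    0.115 23 [0.5791 0.2553 0.1243] [0.5675 0.2415 0.118 ] [0.5943 0.2703 0.1299]
    0.13 35 [0.5813 0.2544 0.1434] [0.5674 0.2439 0.1305] [0.5908 0.2695 0.1541]
 blob [267 212   8   7  44] [270.20454545 215.15909091] [0.5617 0.1626 0.0971] [0.5819 0.1834 0.1329] [0.5713 0.1726 0.1214]
    0.095 1 [0.5654 0.1626 0.0971] [0.5654 0.1626 0.0971] [0.5654 0.1626 0.0971]
    0.107 2 [0.5705 0.1758 0.1135] [0.5623 0.1738 0.112 ] [0.5786 0.1777 0.115 ]
    0.115 39 [0.572  0.173  0.1218] [0.5618 0.1629 0.1161] [0.5819 0.1834 0.1285]
  
[... 457 characters left out ...]
69]
    0.095 20 [0.5668 0.1834 0.1002] [0.5595 0.1782 0.0955] [0.5766 0.1869 0.1067]
    0.107 4 [0.5655 0.1844 0.1129] [0.5591 0.1809 0.11  ] [0.5747 0.1879 0.1143]
    0.115 70 [0.5682 0.1779 0.122 ] [0.5568 0.1657 0.1154] [0.5798 0.1888 0.1286]
 blob [293 262  15  18 170] [300.34117647 270.47058824] [0.5627 0.2476 0.0951] [0.5939 0.2759 0.154 ] [0.5762 0.2651 0.1247]
    0.095 27 [0.5743 0.2696 0.1026] [0.5654 0.2571 0.0951] [0.5864 0.2747 0.107 ]
    0.107 24 [0.5741 0.2676 0.1093] [0.5654 0.2535 0.1071] [0.5862 0.2757 0.1148]
    0.115 70 [0.5765 0.264  0.1247] [0.5627 0.2476 0.1181] [0.5939 0.2759 0.1299]
    0.13 49 [0.5779 0.2632 0.1444] [0.5706 0.2541 0.1301] [0.5859 0.2712 0.154 ]
```

```bash
python3 - <<'E'
from h import *
for n,box in (("top",(375,160,425,242)),("side",(320,138,392,190))):
    p=cv2.imread(f"pics/{n}0.png"); d=np.load(f"{n}0.npy")
    x0,y0,x1,y1=box
    g=cv2.cvtColor(p,cv2.COLOR_BGR2GRAY)
    bg=cv2.medianBlur(g,31)
    m=np.zeros(g.shape,np.uint8); m[y0:y1,x0:x1]=(g[y0:y1,x0:x1].astype(int)<bg[y0:y1,x0:x1].astype(int)-22)
    bl=np.zeros(g.shape,np.uint8); bl[y0:y1,x0:x1]=g[y0:y1,x0:x1]<(45 if n=="top" else 55)
    for nm,mm in(("dark",m),("black",bl)):
        k,l,st,c=cv2.connectedComponentsWithStats(mm)
        print(n,nm)
        for i in range(1,k):
            if st[i,4]<8: continue
            v,u=np.nonzero(l==i); Q=onz(n,np.c_[u,v],.021 if n=="top" else .012)
            print("  ",st[i],c[i].round(1),Q.mean(0)[:2].round(4),"depth z",np.percentile(pts(n,l==i,d)[0][:,2],[10,50,90]).round(4))
            w=Q[:,:2]-Q[:,:2].mean(0); _,_,V=np.linalg.svd(w,full_matrices=False); a=w@V[0]
            print("     ends",(Q[:,:2].mean(0)+V[0]*a.min()).round(4),(Q[:,:2].mean(0)+V[0]*a.max()).round(4),"ang",np.degrees(np.arctan2(V[0,1],V[0,0])).round(2))
E
```

```text
top dark
   [382 168  13  62 121] [387.5 201.2] [ 0.6107 -0.229 ] depth z [-0.0018  0.0112  0.0236]
     ends [ 0.7278 -0.2512] [ 0.513  -0.2105] ang 169.27
   [407 174   7  13  17] [410.1 179.5] [ 0.6845 -0.3113] depth z [-0.0022  0.0077  0.019 ]
     ends [ 0.7043 -0.3215] [ 0.6619 -0.2997] ang 152.74
   [393 188  14  26  60] [399.2 203.6] [ 0.6007 -0.2697] depth z [-0.0012  0.0164  0.0249]
     ends [ 0.6549 -0.296 ] [ 0.5657 -0.2527] ang 154.13
   [388 215   5   8   8] [390.  218.5] [ 0.5497 -0.2355] depth z [-0.0019  0.0013  0.0054]
     ends [ 0.5619 -0.2425] [ 0.5374 -0.2284] ang 150.01
top black
   [384 194   5  15  26] [386.4 202.3] [ 0.6066 -0.2251] depth z [0.0083 0.0196 0.0253]
     ends [ 0.6356 -0.2324] [ 0.586  -0.2199] ang 165.85
   [396 200   7  13  17] [398.6 206.8] [ 0.5899 -0.2672] depth z [0.0159 0.0201 0.025 ]
     ends [ 0.6136 -0.2793] [ 0.5716 -0.2578] ang 152.88
side dark
   [325 143  61  42 571] [355.1 164.9] [ 0.6115 -0.2447] depth z [-0.0007  0.0101  0.021 ]
     ends [ 0.7182 -0.2841] [ 0.4912 -0.2002] ang 159.7
side black
   [346 165  15   9  53] [353.5 169.1] [ 0.6084 -0.2231] depth z [0.007  0.0129 0.0198]
     ends [ 0.6393 -0.2306] [ 0.5813 -0.2165] ang 166.35
```

```bash
cat >> h.py <<'E'
def tool():
    o=bot.get_obs(); return np.array(o["ee_pos"]),Ro.from_euler("xyz",o["tcp_rot"],degrees=True).as_matrix(),o
E
python3 - <<'E'
from h import *
p,T,o=tool(); print(p.round(4)); print(T.round(4)); z=T[:,2]; print("jaw angle",np.degrees(np.arctan2(z[1],z[0])))
# tip and ring pixels, enlarged sub-crop check
for n,pairs in (("top",[("tipL",(394,168.5)),("tipR",(413,174.5)),("ring",(384,236))]),("side",[("tipL",(326,154.5)),("tipR",(340,144.5)),("ring",(383,184))])):
    for k,uv in pairs: print(n,k,onz(n,uv,.020 if (n=="top" and k!="ring") else .011)[0].round(4))
# disc from both views by hull of disc edge
for n,box in (("top",(225,175,302,252)),("side",(250,222,365,330))):
    im=cv2.imread(f"pics/{n}0.png"); g=im.max(2); m=np.zeros(g.shape,np.uint8); x0,y0,x1,y1=box
    m[y0:y1,x0:x1]=((g>55)&(g<110))[y0:y1,x0:x1]; m=cv2.morphologyEx(m,cv2.MORPH_OPEN,np.ones((3,3),np.uint8))
    k,l,st,c=cv2.connectedComponentsWithStats(m); i=1+st[1:,4].argmax()
    cs=max(cv2.findContours((l==i).astype(np.uint8),0,cv2.CHAIN_APPROX_NONE)[0],key=len)
    h=cv2.convexHull(cs)[:,0].astype(float); Q=onz(n,h,.08)[:,:2]
    print(n,st[i],cv2.fitEllipse(Q.astype(np.float32)))
E
```

```text
[ 0.238  -0.4956  0.2307]
[[-5.000e-04  9.014e-01  4.330e-01]
 [ 1.100e-03  4.330e-01 -9.014e-01]
 [-1.000e+00 -0.000e+00 -1.200e-03]]
jaw angle -64.343590445686
top tipL [ 0.7252 -0.2564  0.02  ]
top tipR [ 0.7021 -0.3226  0.02  ]
top ring [ 0.489  -0.2135  0.011 ]
side tipL [ 0.7233 -0.2524  0.011 ]
side tipR [ 0.697  -0.3206  0.011 ]
side ring [ 0.4947 -0.199   0.011 ]
top [ 233  187   53   54 2056] ((0.5795130729675293, 0.21530482172966003), (0.17875181138515472, 0.17902666330337524), 165.5117645263672)
side [ 275  238   67   58 2779] ((0.5777196288108826, 0.2197902947664261), (0.17650441825389862, 0.17731544375419617), 52.69355010986328)
```

Emit:
play_rows(rows=[[[0,1,0],-6,8.5],[[0,4,-0.6],-13,8.5],[[0,7.5,-1.1],-20,8.5],[[0,11,-1.7],-27,8.5]], squeeze=22)

```text
time: 0.43
ee_pos: [0.3304, -0.4322, 0.2308]
tcp_rot: [165.0, 90.0, 127.9]
wrist_force: [-0.3, 0.6, -0.6]
opening: 0.0849
```

```bash
python3 - <<'E'
from h import *
p,T,o=tool(); print(p.round(4),o["q"].round(1)); z=T[:,2]; print("jaw angle",np.degrees(np.arctan2(z[1],z[0])))
E
```

```text
[ 0.3304 -0.4322  0.2308] [-52.6   4.2   9.2  95.   -0.   74.5]
jaw angle -37.095285125648985
```

Emit:
play_rows(rows=[[[0,2.6,0.9],-7,8.5],[[0,5.2,1.8],-14,8.5],[[0,7.8,2.7],-21,8.5],[[0,10.4,3.5],-28,8.5],[[0,13,4.4],-35,8.5],[[0,15.6,5.3],-42,8.5],[[0,18.2,6.2],-49,8.5],[[0,20.8,7.1],-56,8.5],[[0,23.4,8],-63,8.5],[[0,26,8.9],-70,8.5],[[0,28.7,9.8],-77,8.5],[[0,31.3,10.7],-84,8.5]])

```text
time: 1.43
ee_pos: [0.6058, -0.2478, 0.2307]
tcp_rot: [108.0, 90.0, 155.0]
wrist_force: [-0.1, -0.4, 0.4]
opening: 0.085
```

Emit:
play_rows(rows=[[[0,0,0],-7,8.5],[[0,0,0],-14,8.5],[[0,0,0],-21,8.5],[[0,0,0],-23.1,8.5],[[0,0,0],-23.1,8.5]])

```text
time: 1.85
ee_pos: [0.6048, -0.2487, 0.2307]
tcp_rot: [86.8, 89.9, 156.7]
wrist_force: [1.1, -0.3, -0.0]
opening: 0.085
```

```bash
python3 - <<'E'
from h import *
p,T,o=tool(); print(p.round(4),o["q"].round(1)); z=T[:,2]; print("jaw angle",np.degrees(np.arctan2(z[1],z[0])));print(T.round(3))
for n in("side","top"):
    im,d=bot.camera(n); cv2.imwrite(f"pics/{n}1.png",im)
    b=(310,110,90,90) if n=="side" else (350,150,100,100)
    x,y,w,h=b; c=cv2.resize(im[y:y+h,x:x+w],(400,400),interpolation=cv2.INTER_CUBIC)
    globals()[n]=c
cv2.imwrite("pics/z1.png",np.hstack([side,top]))
E
```

```text
[ 0.6048 -0.2487  0.2307] [-22.4  20.2  28.   97.8   0.   -2.2]
jaw angle 69.8678474313684
[[-0.001 -0.939  0.344]
 [ 0.     0.344  0.939]
 [-1.     0.001  0.   ]]
```

View pics/z1.png

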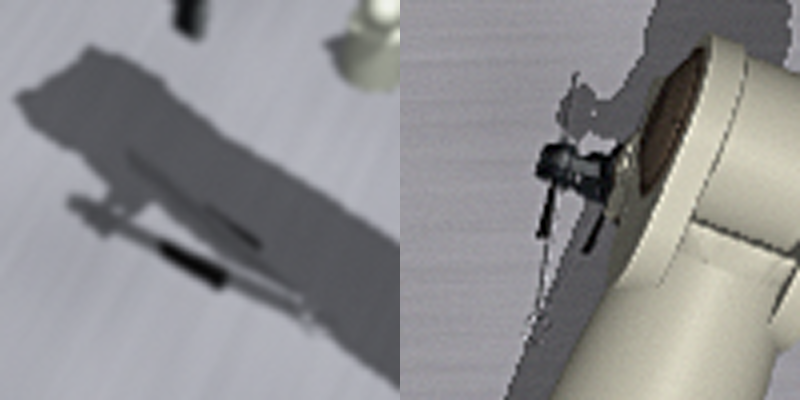

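The side crop shows the gripper above the left panel at (195,262); in the top crop the fingers sit around both panels. The offset between them is just perspective. Now descending.

Emit:
play_rows(rows=[[[3,0,0],0,8.5],[[6,0,0],0,8.5],[[9,0,0],0,8.5],[[12,0,0],0,8.5],[[15,0,0],0,8.5],[[17,0,0],0,8.5],[[18.5,0,0],0,8.5]])

```text
time: 2.53
ee_pos: [0.6036, -0.2485, 0.0434]
tcp_rot: [88.3, 89.8, 157.9]
wrist_force: [-0.2, 0.2, -0.6]
opening: 0.0847
```

```bash
python3 - <<'E'
from h import *
p,T,o=tool(); print(p.round(4),o["wrist_force"])
for n in("side","top"):
    im,d=bot.camera(n); cv2.imwrite(f"pics/{n}2.png",im)
    b=(310,110,90,90) if n=="side" else (350,150,100,100)
    x,y,w,h=b; c=cv2.resize(im[y:y+h,x:x+w],(400,400),interpolation=cv2.INTER_CUBIC)
    globals()[n]=c
cv2.imwrite("pics/z2.png",np.hstack([side,top]))
E
```

```text
[ 0.6036 -0.2485  0.0434] [-0.17164699  0.24032668 -0.56249862]
```

View pics/z2.png

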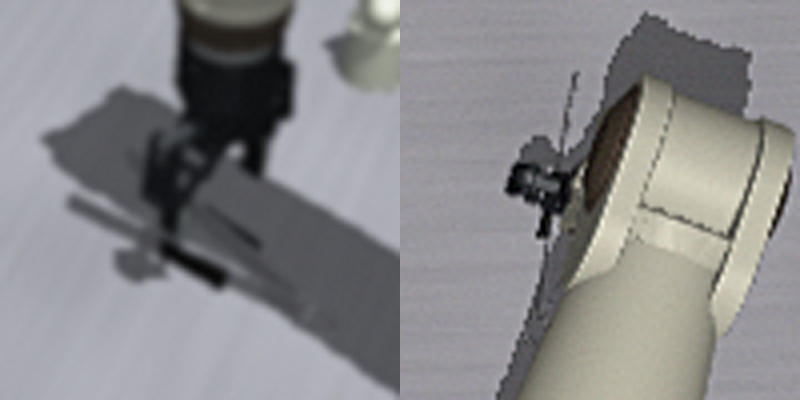

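```bash
python3 - <<'E'
from h import *
p,T,o=tool()
for k,r in((.043,.056),(.057,.056),(.043,.003)):
    P=p+T[:,2]*k; P[2]=r; u=proj("side",P)[0]; print(k,r,u.round(1),"zoom",((u-[310,110])*400/90).round(0))
O=np.array([.604,-.247,.011])
for nm,P in(("origin",O),("panelL",O+[.0078,.0216,0]),("tip",O+.118*np.array([.94,-.342,0])),("ring",O-.124*np.array([.94,-.342,0]))):
    u=proj("side",P)[0]; print(nm,u.round(1),((u-[310,110])*400/90).round(0))
E
```

```text
0.043 0.056 [350.1 162.1] zoom [178. 232.]
0.057 0.056 [347.3 164.3] zoom [166. 241.]
0.043 0.003 [349.2 173.1] zoom [174. 280.]
origin [357.1 165.1] [209. 245.]
panelL [352.8 168.6] [190. 260.]
tip [331.9 148.9] [ 98. 173.]
ring [385.6 183.5] [336. 327.]
```

The predicted finger end matches the picture (zoom 172,238), and it will land outboard of the left panel. I'll finish the descent, then close to 4.8 cm.

Emit:
play_rows(rows=[[[1.5,0,0],0,8.5],[[2.8,0,0],0,8.5],[[3.7,0,0],0,8.5],[[4.2,0,0],0,8.5],[[4.2,0,0],0,7],[[4.2,0,0],0,6],[[4.2,0,0],0,5.4],[[4.2,0,0],0,5],[[4.2,0,0],0,4.8],[[4.2,0,0],0,4.8],[[4.2,0,0],0,4.8]])

```text
time: 3.55
ee_pos: [0.6057, -0.2492, 0.0058]
tcp_rot: [-93.4, 89.9, -23.7]
wrist_force: [-0.3, 0.1, 6.5]
opening: 0.0479
```

```bash
cat > look.py <<'E'
from h import *
import sys
tag=sys.argv[1]; B=[int(a) for a in sys.argv[2:]]  # side box, top box
p,T,o=tool(); print(o["time"],p.round(4),o["wrist_force"].round(2),"open",o["opening"]); out=[]
for i,n in enumerate(("side","top")):
    im,d=bot.camera(n); cv2.imwrite(f"pics/{n}{tag}.png",im); np.save(f"{n}{tag}.npy",d)
    x,y,w,h=B[4*i:4*i+4]; out.append(cv2.resize(im[y:y+h,x:x+w],(400,400),interpolation=cv2.INTER_CUBIC))
cv2.imwrite(f"pics/z{tag}.png",np.hstack(out))
E
python3 look.py 3 310 110 90 90 350 150 100 100
```

```text
3.55 [ 0.6057 -0.2492  0.0058] [-0.29  0.11  6.51] open 0.047931553719524636
```

View pics/z3.png

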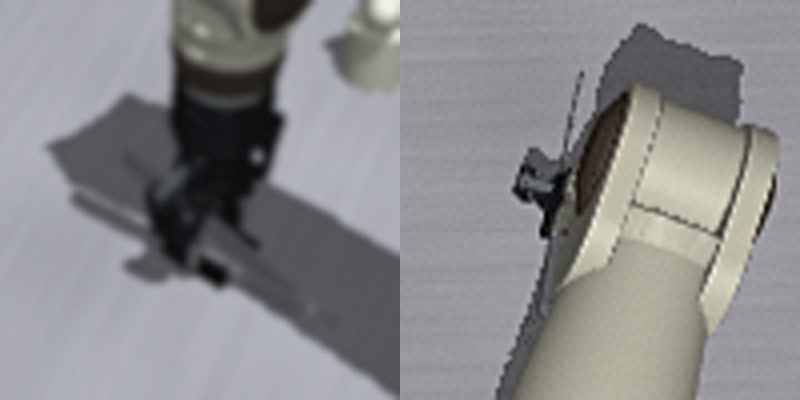

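Emit:
play_rows(rows=[[[0,0,0],0,4.8],[[0,0,0],0,4.8],[[0,0,0],0,4.8]])

```text
time: 3.9
ee_pos: [0.6057, -0.2493, 0.0058]
tcp_rot: [-93.9, 89.9, -24.1]
wrist_force: [0.5, -0.0, 5.6]
opening: 0.0478
```

```bash
python3 - <<'E'
from h import *
p,T,o=tool(); print(p.round(4),o["wrist_force"].round(2),o["torque"].round(3),T.round(3),o["qd"].round(2))
im,_=bot.camera("side"); cv2.imwrite("pics/s4.png",cv2.resize(im[140:200,320:400],(800,600),interpolation=cv2.INTER_CUBIC))
E
```

```text
[ 0.6057 -0.2493  0.0058] [ 0.5  -0.01  5.6 ] [-0.023 -0.005 -0.041] [[ 0.002 -0.938  0.346]
 [-0.001  0.346  0.938]
 [-1.    -0.002 -0.   ]] [-0.03  0.08  0.02 -0.09 -0.04 -0.14]
```

View pics/s4.png

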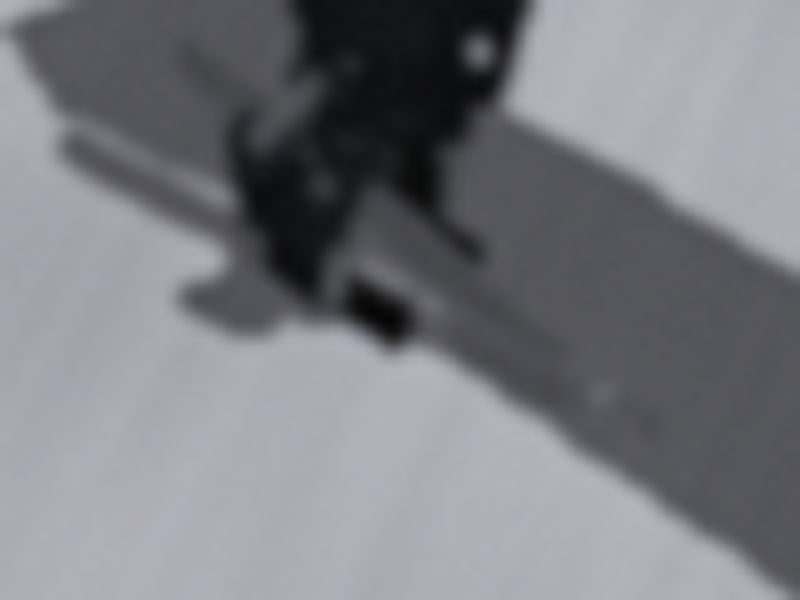

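Emit:
play_rows(rows=[[[0,0,0],0,4.6],[[0,0,0],0,4.6],[[-0.5,0,0],0,4.6],[[-1,0,0],0,4.6],[[-2,0,0],0,4.6],[[-3,0,0],0,4.6],[[-4,0,0],0,4.6],[[-5,0,0],0,4.6],[[-6,0,0],0,4.6],[[-6,0,0],0,4.6]])

```text
time: 4.78
ee_pos: [0.6059, -0.2494, 0.0674]
tcp_rot: [-92.1, 89.8, -22.4]
wrist_force: [0.1, 0.6, -0.7]
opening: 0.0463
```

```bash
python3 look.py 5 300 90 110 110 350 140 110 110
```

```text
4.7833 [ 0.6059 -0.2494  0.0674] [ 0.08  0.62 -0.67] open 0.04628316830246887
```

View pics/z5.png

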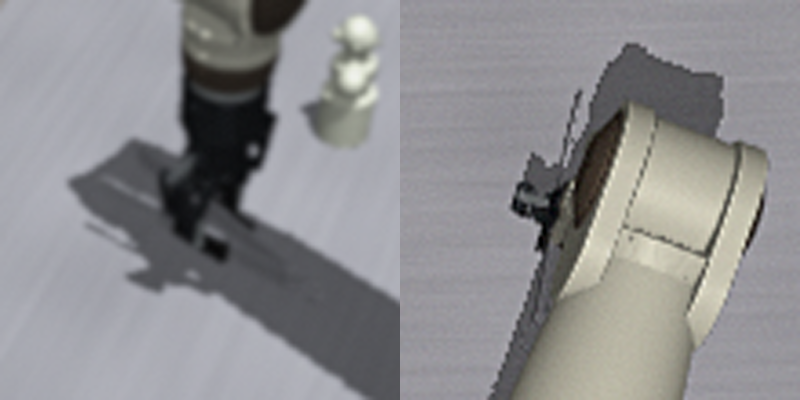

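```bash
python3 - <<'E'
from h import *
im=cv2.imread("pics/side5.png"); cv2.imwrite("pics/s5.png",cv2.resize(im[120:195,310:410],(800,600),interpolation=cv2.INTER_CUBIC))
p,T,o=tool()
O=p.copy(); O[2]-=.003
x=-T[:,1]
for nm,P in(("tip",O+.118*x),("tipL",O+.118*x+T[:,2]*.031),("tipR",O+.118*x-T[:,2]*.031),("ring",O-.124*x)):
    for dz in(0,.022):
        u=proj("side",P+[0,0,dz])[0]; print(nm,dz,u.round(1),((u-[310,120])*8).round(0),proj("top",P+[0,0,dz])[0].round(1))
E
```

```text
tip 0 [332.4 137.7] [179. 142.] [405.7 169.5]
tip 0.022 [332.6 132.9] [180. 103.] [406.9 168.8]
tipL 0 [326.3 142. ] [131. 176.] [397.1 166.6]
tipL 0.022 [326.4 137.2] [131. 138.] [398.2 165.9]
tipR 0 [338.3 133.4] [226. 107.] [414.3 172.4]
tipR 0.022 [338.6 128.6] [228.  69.] [415.6 171.7]
ring 0 [387.4 172.6] [619. 421.] [383.8 236.5]
ring 0.022 [388.3 167.8] [627. 383.] [384.7 236.7]
```

View pics/s5.png

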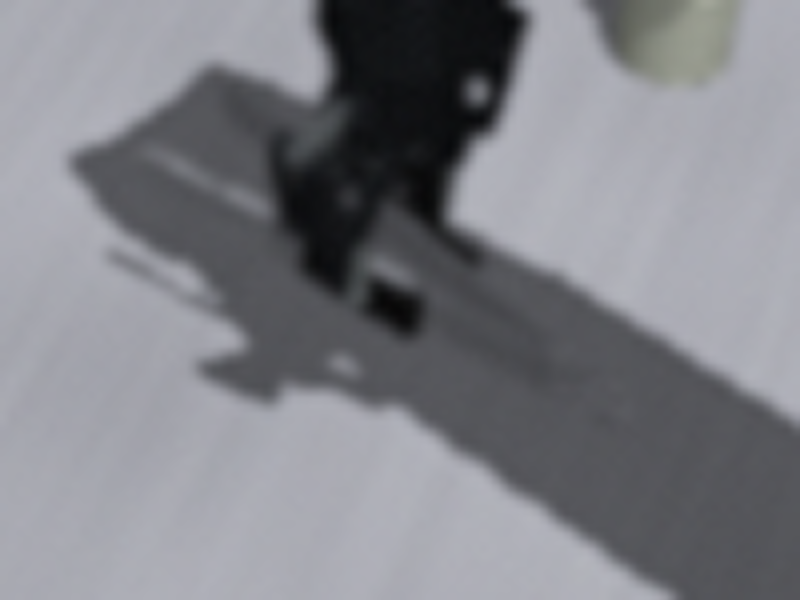

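The tongs are up and level. In the crop the left arm's top edge runs (145,155) to (280,215), where I predicted it, and its shadow lies well below at (110,255). Next: lift higher and carry them to a pre-approach point behind the bust.

Emit:
play_rows(rows=[[[-1,0,0],0,4.6],[[-3,0,0],0,4.6],[[-6,0,0],0,4.6],[[-9,0,0],0,4.6],[[-12,0,0],0,4.6],[[-13.5,0,0],0,4.6],[[-14,0.8,1],0,4.6],[[-14,2.4,3],0,4.6],[[-14,4.3,5.5],0,4.6],[[-14,6.3,8],0,4.6],[[-14,8.6,11],0,4.6],[[-14,11,14],0,4.6]])

```text
time: 5.88
ee_pos: [0.5485, -0.0777, 0.2028]
tcp_rot: [96.8, 89.9, 166.6]
wrist_force: [-0.0, 0.4, -1.0]
opening: 0.046
```

Emit:
play_rows(rows=[[[0,2.3,3],0,4.6],[[0,4.7,6],0,4.6],[[0,7,9],0,4.6],[[0,9.4,12],0,4.6],[[0,11.7,15],0,4.6],[[0,14.1,18],0,4.6],[[0,16.4,21],0,4.6],[[0,18.7,24],0,4.6],[[0,21.1,27],0,4.6],[[0,23.4,30],0,4.6],[[0,25,32],0,4.6],[[0,25.5,32.6],0,4.6]])

```text
time: 6.88
ee_pos: [0.4212, 0.3176, 0.2029]
tcp_rot: [122.6, 89.9, -167.5]
wrist_force: [-0.3, 0.7, -2.0]
opening: 0.0461
```

Emit:
play_rows(rows=[[[0,0,0],0,4.6],[[0,0,0],0,4.6]])

```text
time: 7.05
ee_pos: [0.423, 0.3142, 0.2036]
tcp_rot: [159.4, 89.9, -130.8]
wrist_force: [0.4, 0.2, -1.1]
opening: 0.0459
```

```bash
python3 look.py 6 240 180 150 150 150 150 150 150; python3 -c "
from h import *
p,T,o=tool(); print(T.round(3), o['q'].round(1))"
```

```text
7.05 [0.423  0.3142 0.2036] [ 0.4   0.16 -1.1 ] open 0.04593161563165223
[[-0.    -0.938  0.347]
 [-0.001  0.347  0.938]
 [-1.     0.    -0.001]] [36.5  1.4  3.3 91.9 -0.  56.8]
```

View pics/z6.png

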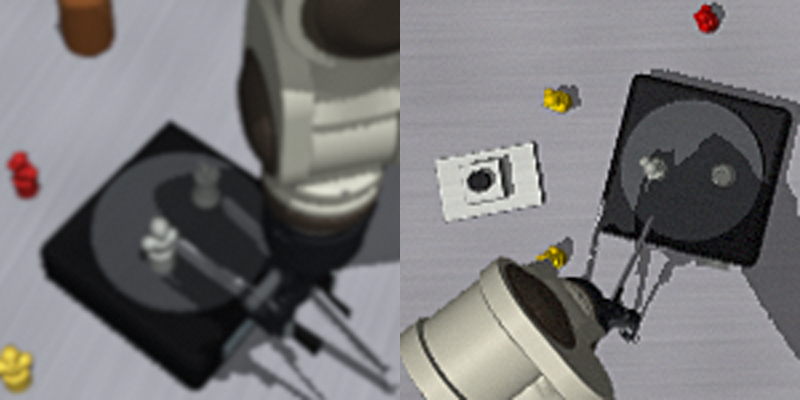

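```bash
cat > chk.py <<'E'
from h import *
import sys
# overlay predicted tongs points: args tag dz
tag=sys.argv[1]; 
p,T,o=tool(); x=-T[:,1]; x=x/np.linalg.norm(x); z=T[:,2]; gap=.062-2*(.052-o["opening"])
O=p.copy(); O[2]-=.0058
out=[]
for n,(bx,by,w,h) in(("side",(270,225,100,100)),("top",(205,170,100,100))):
    im=cv2.imread(f"pics/{n}{tag}.png"); s=4; c=cv2.resize(im[by:by+h,bx:bx+w],(400,400),interpolation=cv2.INTER_CUBIC)
    for nm,P,col in(("L",O+.118*x+z*gap/2+[0,0,.022],(0,0,255)),("R",O+.118*x-z*gap/2+[0,0,.022],(0,0,255)),("T",O+.095*x+[0,0,.011],(0,255,0)),("ring",O-.124*x+[0,0,.011],(255,0,0))):
        u=proj(n,P)[0]; q=((u-[bx,by]+.5)*s).astype(int); cv2.circle(c,tuple(int(a) for a in q),3,col,1); print(n,nm,u.round(1),q)
    out.append(c)
cv2.imwrite(f"pics/c{tag}.png",np.hstack(out))
E
python3 chk.py 6
```

```text
side L [306.4 265.5] [147 163]
side R [321.7 251.9] [208 109]
side T [321.4 267.2] [207 170]
side ring [399.2 332.6] [518 432]
top L [226.9 224.9] [ 89 221]
top R [242.2 230.1] [150 242]
top T [232.7 234.6] [112 260]
top ring [209.  302.7] [ 17 532]
```

View pics/c6.png

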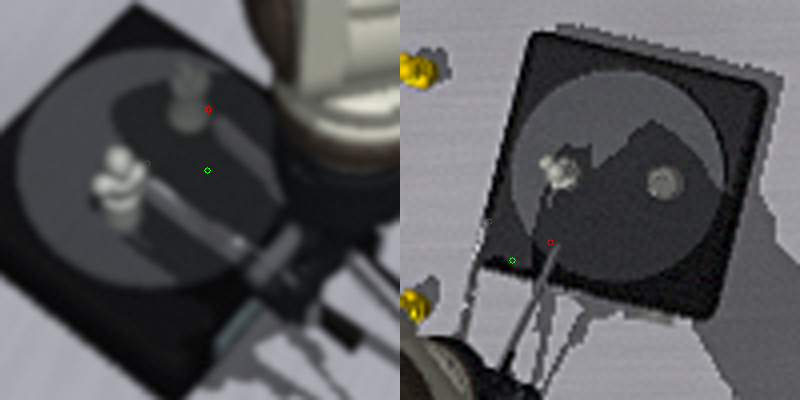

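```bash
python3 - <<'E'
from h import *
for n in("top","side"):
    im=cv2.imread(f"pics/{n}0.png"); d=np.load(f"{n}0.npy"); m=cv2.inRange(cv2.cvtColor(im,cv2.COLOR_BGR2HSV),(20,150,60),(35,255,255))>0
    k,l,st,c=cv2.connectedComponentsWithStats(m.astype(np.uint8))
    for i in range(1,k):
        if st[i,4]>20: P=pts(n,l==i,d)[0]; print(n,c[i],P.mean(0).round(3),P.min(0).round(3),P.max(0).round(3))
E
```

```text
top [208.39130435 187.10144928] [0.676 0.39  0.049] [0.662 0.379 0.012] [0.69  0.406 0.078]
top [206.57971014 247.        ] [0.471 0.399 0.048] [0.454 0.389 0.006] [0.484 0.415 0.078]
side [244.95774648 317.83098592] [0.669 0.403 0.043] [0.659 0.389 0.012] [0.684 0.412 0.071]
side [316.64122137 354.12977099] [0.466 0.414 0.047] [0.452 0.402 0.01 ] [0.482 0.421 0.075]
```

Predicted tips (red) land on the visible tips in both views: side (150,175) and (218,112), top (489,222) and (553,240). So the tongs sit centred at the TCP. The yellow look-alike at (0.469, 0.405) is under 80 mm tall and stays clear. Descending behind the bust.

Emit:
play_rows(rows=[[[1,0,0],0,4.6],[[3,0,0],0,4.6],[[5,0,0],0,4.6],[[7,0,0],0,4.6],[[9,0,0],0,4.6],[[10.2,0,0],0,4.6],[[11,0,0],0,4.6],[[11,0,0],0,4.6],[[11,0,0],0,4.6]])

```text
time: 7.9
ee_pos: [0.4239, 0.3144, 0.0946]
tcp_rot: [-35.0, 90.0, 34.8]
wrist_force: [1.0, 0.6, -0.3]
opening: 0.046
```

```bash
python3 look.py 7 270 225 100 100 205 170 100 100; python3 chk.py 7
```

```text
7.9 [0.4239 0.3144 0.0946] [ 0.98  0.63 -0.28] open 0.04599259200659018
side L [307.  288.4] [149 255]
side R [320.9 275.5] [205 203]
side T [320.7 289.8] [204 261]
side ring [391.2 351.5] [486 507]
top L [232.8 224.8] [113 221]
top R [247.1 229.6] [170 240]
top T [238.2 233.7] [134 256]
top ring [216.2 297.1] [ 46 510]
```

View pics/c7.png

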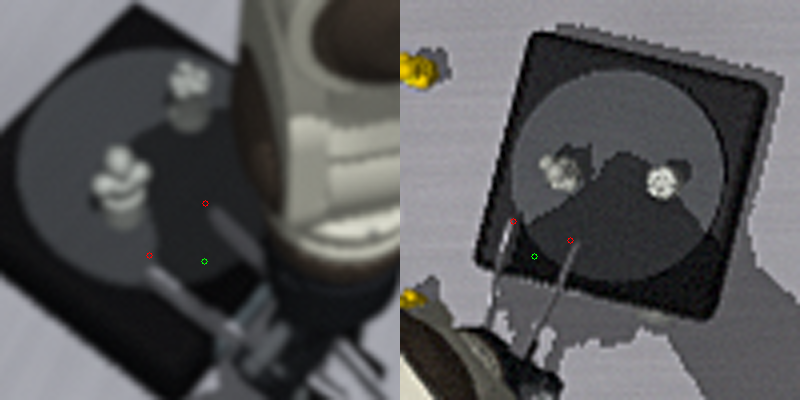

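```bash
python3 - <<'E'
from h import *
B=np.array([.580,.2575,0]); a=np.linspace(0,2*np.pi,60); out=[]
p,T,o=tool(); x=-T[:,1]
for n,(bx,by,w,h) in(("side",(285,250,50,50)),("top",(225,185,50,50))):
    im=cv2.imread(f"pics/{n}7.png"); c=cv2.resize(im[by:by+h,bx:bx+w],(400,400),interpolation=cv2.INTER_CUBIC)
    for zz,r,col in((.08,.014,(0,255,255)),(.108,.014,(0,255,0))):
        P=np.c_[B[0]+r*np.cos(a),B[1]+r*np.sin(a),0*a+zz]; u=((proj(n,P)-[bx,by]+.5)*8).astype(np.int32); cv2.polylines(c,[u],True,col,1)
    u=((proj(n,np.array([p+x*s+[0,0,.005] for s in(.09,.2)]))-[bx,by]+.5)*8).astype(int); cv2.line(c,tuple(map(int,u[0])),tuple(map(int,u[1])),(255,0,255),1)
    out.append(c)
cv2.imwrite("pics/b7.png",np.hstack(out))
E
```

```text
(no output)
```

View pics/b7.png

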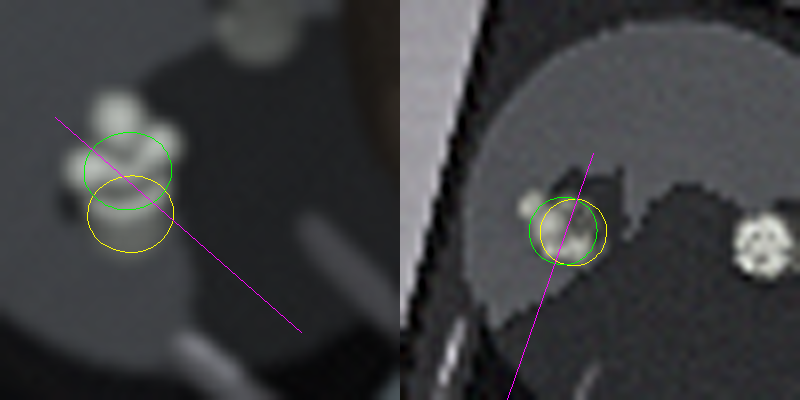

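The side circle fits the plinth (lower edge at about (128,248)), and the top view agrees within a pixel. The tongs' centre line passes through the bust. Sliding in level, straddling the plinth.

Emit:
play_rows(rows=[[[0,-0.4,0],0,4.6],[[0,-1,0.1],0,4.6],[[0,-1.7,0.1],0,4.6],[[0,-2.4,0.1],0,4.6],[[0,-3.1,0.2],0,4.6],[[0,-3.8,0.2],0,4.6],[[0,-4.5,0.2],0,4.6],[[0,-5,0.2],0,4.6],[[0,-5,0.2],0,4.6]])

```text
time: 8.75
ee_pos: [0.4722, 0.2987, 0.0941]
tcp_rot: [-164.2, 90.0, -94.5]
wrist_force: [-0.5, -0.4, -1.4]
opening: 0.046
```

```bash
python3 look.py 8 270 240 60 60 220 185 60 60; python3 chk.py 8 >/dev/null
```

```text
8.75 [0.4722 0.2987 0.0941] [-0.55 -0.38 -1.37] open 0.04603652533758281
```

View pics/z8.png

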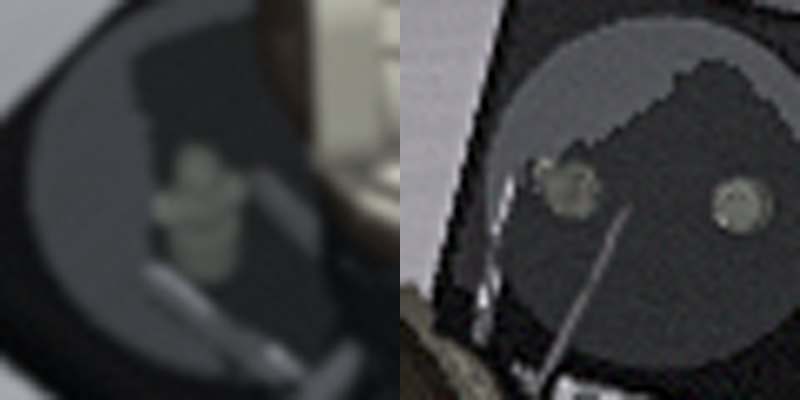

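The top crop shows the plinth at (573,195) between the tips at (510,178) and (628,207), centred within about 2 mm. 2.3 cm more forward.

Emit:
play_rows(rows=[[[0,-0.4,0],0,4.6],[[0,-1,-0.1],0,4.6],[[0,-1.6,-0.1],0,4.6],[[0,-2.1,-0.1],0,4.6],[[0,-2.3,-0.1],0,4.6],[[0,-2.3,-0.1],0,4.6],[[0,-2.3,-0.1],0,4.6]])

```text
time: 9.43
ee_pos: [0.4925, 0.2902, 0.0942]
tcp_rot: [132.9, 90.0, -157.3]
wrist_force: [0.3, 0.3, -1.4]
opening: 0.0459
```

```bash
python3 look.py 9 270 240 60 60 220 185 60 60
```

```text
9.4333 [0.4925 0.2902 0.0942] [ 0.3   0.28 -1.38] open 0.045891011041245815
```

View pics/z9.png

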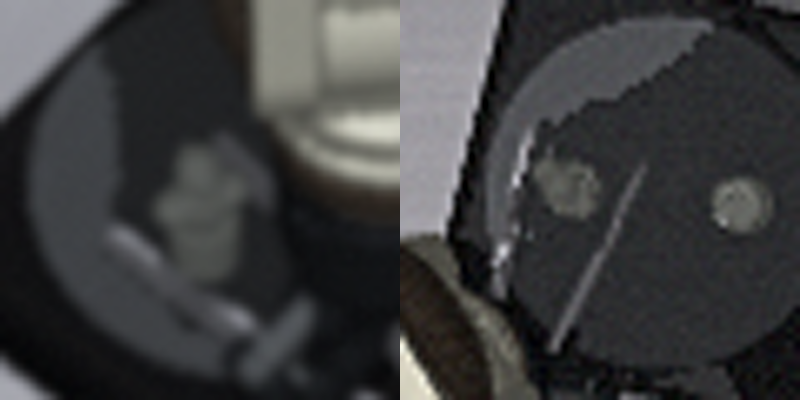

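Both pads straddle the plinth: top (525,150) and (635,185), plinth at (573,195). I'll lower 3 mm and close slowly.

Emit:
play_rows(rows=[[[0.2,0,0],0,4.6],[[0.3,0,0],0,4.5],[[0.3,0,0],0,4.3],[[0.3,0,0],0,4.1],[[0.3,0,0],0,3.9],[[0.3,0,0],0,3.8],[[0.3,0,0],0,3.7],[[0.3,0,0],0,3.6],[[0.3,0,0],0,3.5],[[0.3,0,0],0,3.4],[[0.3,0,0],0,3.3],[[0.3,0,0],0,3.2]], squeeze=22)

```text
time: 10.53
ee_pos: [0.4925, 0.2903, 0.0913]
tcp_rot: [-36.4, 90.0, 33.3]
wrist_force: [0.1, -0.0, -1.4]
opening: 0.0339
```

Emit:
play_rows(rows=[[[0,0,0],0,3.1],[[0,0,0],0,3],[[0,0,0],0,2.9],[[0,0,0],0,2.8],[[0,0,0],0,2.8],[[0,0,0],0,2.8],[[0,0,0],0,2.8],[[0,0,0],0,2.8]], squeeze=22)

```text
time: 11.2
ee_pos: [0.4925, 0.2903, 0.0913]
tcp_rot: [-19.5, 90.0, 50.2]
wrist_force: [0.8, -0.2, -0.6]
opening: 0.0337
```

```bash
python3 look.py 10 270 240 60 60 220 185 60 60
```

```text
11.2 [0.4925 0.2903 0.0913] [ 0.82 -0.17 -0.6 ] open 0.03371118806612172
```

View pics/z10.png

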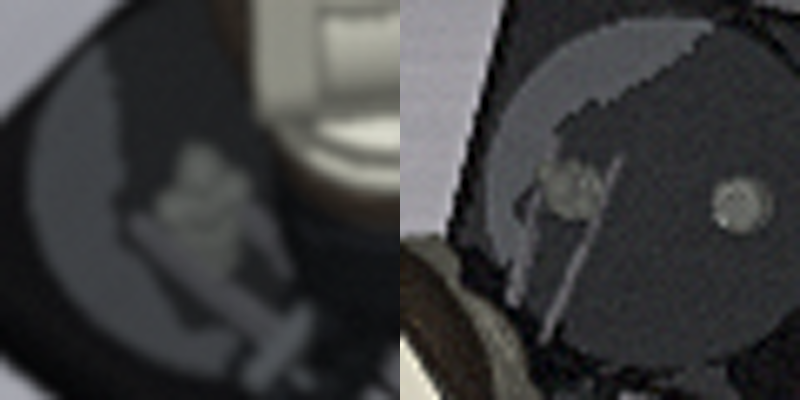

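The opening stalled at 33.7 mm against a 28 mm command, so the tips are on the plinth, which is still at (573,190). Lifting.

Emit:
play_rows(rows=[[[-0.2,0,0],0,2.8],[[-0.6,0,0],0,2.8],[[-1.2,0,0],0,2.8],[[-2,0,0],0,2.8],[[-3,0,0],0,2.8],[[-4,0,0],0,2.8],[[-5,0,0],0,2.8],[[-5.7,0,0],0,2.8],[[-6,0,0],0,2.8],[[-6,0,0],0,2.8]])

```text
time: 12.13
ee_pos: [0.4928, 0.2905, 0.1524]
tcp_rot: [-38.4, 89.9, 31.4]
wrist_force: [0.3, -0.2, -1.6]
opening: 0.0336
```

```bash
python3 look.py 11 255 210 80 80 205 175 80 80
```

```text
12.1333 [0.4928 0.2905 0.1524] [ 0.28 -0.15 -1.65] open 0.033570303108744516
```

View pics/z11.png

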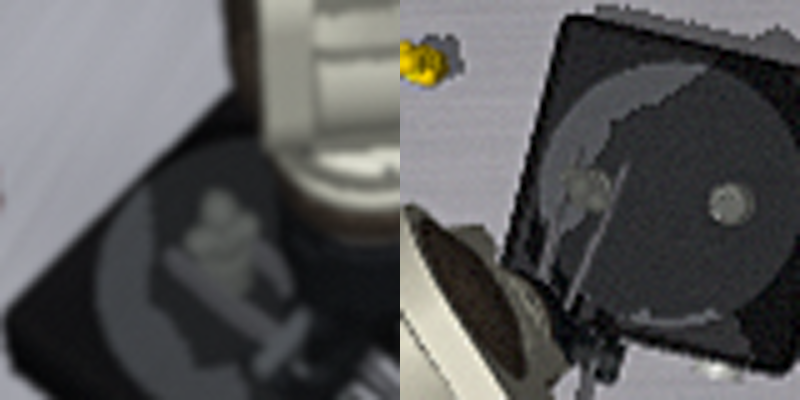

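The bust rises upright between the tips, at side (220,235). 5.5 cm more, then hold.

Emit:
play_rows(rows=[[[-0.4,0,0],0,2.8],[[-1.2,0,0],0,2.8],[[-2.2,0,0],0,2.8],[[-3.2,0,0],0,2.8],[[-4.2,0,0],0,2.8],[[-5,0,0],0,2.8],[[-5.4,0,0],0,2.8],[[-5.5,0,0],0,2.8],[[-5.5,0,0],0,2.8],[[-5.5,0,0],0,2.8],[[-5.5,0,0],0,2.8],[[-5.5,0,0],0,2.8]])

```text
time: 13.23
ee_pos: [0.4923, 0.2902, 0.2058]
tcp_rot: [139.9, 90.0, -150.4]
wrist_force: [0.0, -0.5, -1.5]
opening: 0.0337
```

```bash
python3 look.py 12 255 190 90 90 205 175 80 80; python3 - <<'E'
from h import *
for n,b in(("side",(255,190,345,280)),("top",(215,190,250,235))):
    d=np.load(f"{n}12.npy"); m=np.zeros(d.shape,bool); m[b[1]:b[3],b[0]:b[2]]=1
    P,u,v=pts(n,m,d); k=(np.hypot(P[:,0]-.58,P[:,1]-.258)<.03)&(P[:,2]>.1); q=P[k]
    print(n,k.sum(),"z",q[:,2].min().round(3),q[:,2].max().round(3))
    for lo in np.arange(.18,.28,.01):
        w=q[(q[:,2]>=lo)&(q[:,2]<lo+.01)]
        if len(w): print("  ",lo.round(2),len(w),w.mean(0).round(4))
# rook now
d=np.load("top12.npy"); m=np.zeros(d.shape,bool); m[205:226,260:282]=1; P,u,v=pts("top",m,d); k=P[:,2]>.097; print("rook",u[k].mean(),v[k].mean(),P[k].mean(0))
E
```

```text
13.2333 [0.4923 0.2902 0.2058] [ 0.02 -0.49 -1.5 ] open 0.03368539873586571
side 346 z 0.193 0.265
   0.19 23 [0.5706 0.2643 0.1975]
   0.2 53 [0.5757 0.2675 0.2053]
   0.21 84 [0.5741 0.2666 0.2156]
   0.22 39 [0.5731 0.2663 0.2214]
   0.23 54 [0.5752 0.265  0.237 ]
   0.24 40 [0.5778 0.2626 0.2419]
   0.25 32 [0.5777 0.2626 0.2564]
   0.26 21 [0.5788 0.2601 0.2624]
top 143 z 0.194 0.511
   0.19 8 [0.5801 0.2638 0.1978]
   0.2 13 [0.5738 0.2518 0.2043]
   0.21 35 [0.5791 0.2553 0.217 ]
   0.22 14 [0.5833 0.2484 0.2227]
   0.23 16 [0.5771 0.2508 0.2367]
   0.24 21 [0.5792 0.2545 0.2425]
   0.25 18 [0.5818 0.2542 0.2569]
   0.26 12 [0.583  0.2537 0.264 ]
rook 270.1666666666667 215.11904761904762 [0.57147611 0.17269166 0.12165202]
```

View pics/z12.png

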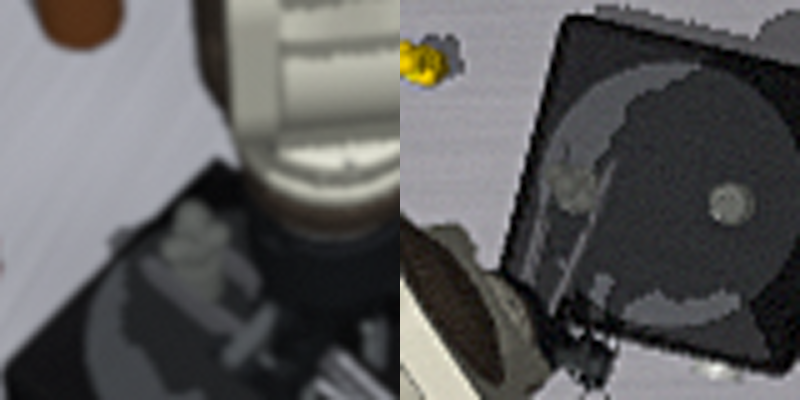

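The bust's top is at 0.265 m, so its foot is about 0.195 m. It stands upright and the rook hasn't moved (270.2, 215.1 before and after). Handing in.

```bash
python3 - <<'E'
from h import *
a=bot.get_obs(); print(a["qd"].round(2),a["opening"],a["wrist_force"].round(2)); print(bot.job_done())
E
```

```text
[-0.07  0.01  0.16  0.06 -0.01  0.05] 0.033767113540644426 [-0.9   0.96 -0.76]
the job is handed in; nothing more can be done
None
```

I picked up the tongs by their grips and closed the tips on the grey bust's plinth at 22 N grip. I then lifted it straight up about 11.5 cm and handed the job in at 13.3 s with the tongs still holding it.

**Last checks:**
- **Height:** the bust's top measured about 0.265 m in both views. That puts its foot at about 0.195 m, roughly 11.5 cm above the turntable (8 cm needed).
- **Hold:** it looked upright, the arm was still, and the finger opening was steady at 33.7 mm.
- **Rook:** its pixel position was the same before and after, within 0.1 pixel.
- **Other objects:** I did not re-measure the big bust, bottle or build plate after the lift. The tongs and arm stayed clear of them by my path estimates.

**Disagreements:**
- **Cameras:** the two cameras differed by about 4–5 mm on the turntable centre. I averaged them and checked the tongs against the bust directly in the pictures.
- **Tongs pick-up:** I meant the fingers to stop about 1 mm above the counter. The tool stopped about 6 mm up with 6 N of push. The grip held anyway, and I used the measured height from then on.

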